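Load and arm the lens disinfector

TASK

Disinfect the used gonioscopy lenses: lift the blue-topped wire cassette out of the sloping rack, stand it level and lengthwise on the sprung lift in the disinfector's well, and press it gently down until you feel the stop (where that is depends on how the catch was set), holding it there until the catch has swung in and it stays down when you let go. Then raise the red guard on the sloping panel, flip the lamp toggle beneath it away from you to on, and close the guard again. Leave the grey spare cassette and everything else on the table where it is.

Things in the scene. Friction and masses are not known exactly. Their poses are not given: they have to be found in the camera images.
- cassette: the used cassette (loose, 0.25 to 0.5 kg): a steel wire basket 126 x 76 x 34 mm under a paint-blue top plate 150 x 100 x 6 mm, a black carrying bar above it, black lenses inside. It starts in either bay of the rack, leaning on the slope; lift it square off it. Origin: centre of the basket's underside; x along its length (it is the same either way round), z out of its top
- handle (a point): centre of the carrying bar of the blue cassette, 70 mm above the cassette's origin along its z. The bar runs along the cassette's x: 84 mm long, 14 mm wide (y), 10 mm deep; 25 mm clear between it and the top plate, which is fixed to it by two posts 34 mm either side of this point. Its axes are those of the cassette
- spare: the clean spare cassette, the same but with a grey top plate and empty: it stays in the other bay of the rack, 124 mm beside the blue one
- rack: fixed white two-bay rack, 262 mm wide (y), slope 32 degrees rising along its x away from the robot, about 30 mm above the table at the lip in front and 110 mm at the back. Origin: under its middle, on the table
- disinfector: fixed white UV disinfector, 230 mm deep (x), 300 mm wide (y). On its +y side an open well whose mouth is 176 mm (x) by 130 mm (y), rim 110 mm above the table, 20 to 27 mm thick; on its -y side a console up to 149 mm high whose panel slopes up at 30 degrees, away from the robot. Origin: under the middle of the whole, on the table; x is the well's length
- lift: the lift: a flat rubber-topped aluminium deck, 160 mm (x) by 114 mm (y), filling the well, empty 2 mm above the rim. Origin: centre of its top face; axes of the disinfector. Sprung and guided straight down: some 4 N starts it, 10 to 18 N takes it to the catch, 29 to 52 mm down (set anew each time, not told). A rubber stop lies 4 mm below that. Never press the load with over 50 N
- catch_slot (a point): top of the slot in the far (+x) rim of the well, where the catch hangs: a brass hook with a steel roller. The sinking deck's tongue pushes it aside; with the deck held at the stop it swings back over the tongue slowly, in up to a second, and then the deck stays down by itself. Let go sooner, it springs back up
- guard_hinge (a point): middle of the guard's hinge, which runs along this frame's y, at the upper end of the panel. x points up the slope of the panel (30 degrees, away from the robot), z square out of the panel, whose face lies 12 mm below this point; these axes are fixed
- guard_grip (a point): point midway between the guard's side walls, near its free end: shut, it lies 74 mm down the slope from the hinge and 28 mm above the panel's face; it turns with the guard. The guard is a red box open below and at the hinge, 88 mm long, 46 mm wide (y; here its flat sides can be pinched), its top 48 mm above the panel's face, with a lip 14 mm long at its lower end
- guard (a joint): opening of the red guard, rad: 0 shut on the panel, 1.57 standing square to the panel, 2.1 fully back. It turns easily and stays where it is left; it clears the toggle in either position
- toggle_tip (a point): centre of the 12 mm ball at the tip of the steel lamp toggle under the guard. The bat is 9 mm thick, its pivot 28 mm from this point and 47 mm down the slope from the guard hinge, 8 mm above the panel's face; it leans 0.4 rad down the slope (off) or up the slope (on)
- toggle (a joint): angle of the lamp toggle, rad: 0 off, leaning down the slope, towards the robot; 0.8 on, leaning up the slope; it stays where it is left and takes about 2 N at the tip
- solution: bystander: white lens solution bottle, 44 mm across, 125 mm tall, behind the rack. Origin: centre of its base
- prism_pot: bystander: clear jar with a green lid, 46 mm across, 40 mm tall, in front of the rack. Origin: centre of its base
- penlight: bystander: steel pen torch, 130 mm long, 16 mm thick, lying in front of the disinfector. Origin: under its middle
- occluder: bystander: black eye occluder, a paddle 60 mm across on a flat handle, 5 mm thick, lying near the robot. Origin: under its handle

How it is judged:
By the outcome, as a careful person would: the job done as asked, in the order asked, and still so for the second after the job is handed in, with the robot touching nothing.
It also fails if it takes over 72 s, if anything falls off the work surface, if the arm or the gripper's body presses on something with over 40 N, if the wrist force passes 120 N, or if a joint passes its speed limit or range.

ROBOT

A 6-joint arm with a two-finger parallel gripper is mounted at the origin on the work surface. World frame = base frame: x ahead of the robot, y to its left, z up, the work surface at z = 0. Lengths are in mm, angles in degrees, forces in N, time in s.
With the tool pointing down it reaches from about 350 to 850 mm from the base axis. Payload 8.1 kg.
Tool frame: the origin (TCP) lies midway between the tips of the shut fingers; the grasp point (between the pads) lies 19 mm behind it; z points along the fingers, y is the line along which they close (so a half turn about z gives the same grasp; the last joint's range is limited). The gripper opens to 85 mm and grips with 20 to 120 N. Pads are 22 mm wide; open, the fingers measure 114 mm over their backs; the gripper's body (76 mm by 85 mm) begins 54 mm behind the grasp point. The pads swing forward as they close: fully open they stand 13 mm farther back than shut.
Start: joints at [-4.893, 7.471, 85.268, -0, 87.261, -4.893], TCP at [600.004, 0.022, 231.292] pointing down, gripper open.
Joint ranges: [-169.43, 169.43], [-51.17, 129.36], [1.28, 143.12], [-76.62, 256.62], [0, 156.53], [-152.29, 152.29]. Speed limits (degrees/s): [136.94, 136.94, 159.86, 180, 180, 180].

INTERFACE

Orientations are given as [roll, pitch, yaw] about the fixed x, y, z axes, in that order (R = Rz(yaw) Ry(pitch) Rx(roll)).
In Python, from bench import sense, snapshot, order, finder gives the robot as it stands.
- The arm moves only by the tool send_rows, never from a script. Its argument "steps" is a list of rows, each a list of 2 entries, a list of its own where there are three numbers: the shift along the world's x, y, z in units of 30 mm (1.0 is 30 mm), then the turn, a rotation vector about the world's x, y, z in rad. In form: [[[dx, dy, dz], [wx, wy, wz]], ...]. A call has 1 to 10 rows; each row is the pose to reach, as a shift and turn from the pose commanded when the call began; what a row does not reach only later rows make up. A row lasts 1/8 s, in which the tool goes at most 62.5 mm and 10.7 degrees, less where a joint would pass 70% of its speed; a pose out of reach is approached as far as the arm can. A call with a gripper value outside its range is refused whole. "fingers" is the closure, from 0 (fully open) to 1 (shut), set as the call begins (left out, the last holds). The fingers move at their own pace and stop on an object; "squeeze" is the grip in N (left out, the last holds). Time passes only in rows, so rows that repeat a pose let the fingers close. It gives the time, the measured TCP pose, the force, the opening and the grip force at its end, in the units of the state.
- sense(): the state, without advancing time (a new reading comes with each control period).
- snapshot(name): name is "scene" or "side" or "wrist"; returns a dict with "img" (420x560x3 uint8, red, green, blue), "K" (3x3 intrinsics, pixels), "k1" (the pictures are not rectified: a ray, as slopes to the right and down, at radius r is drawn at 1 + k1 r^2 times it, then the intrinsics apply), "pose" (4x4, takes a point from camera to world coordinates). Camera axes: x right, y up, looking along -z (the intrinsics and any distortion apply to the point x, -y, -z); pixel columns grow to the right and rows downward; lengths in mm; the calibration is good to about 2 mm. A picture is of the moment at which its call begins. There is no depth.
- order.hand_in(): hands the job in; it is judged then, once.
Trained networks look in the newest picture that a camera, given by its name, has taken for a name from the list of things; names that differ only in an ending like _2 or _b are one class to them, and where a whole thing is asked for, a point or a joint stands for the part that bears it (a point fixed in the world has none). Each returns a list of dicts, best first, with "confidence" (0 to 1); they miss things now and then, are a little off and sometimes report something else, mostly with a low value. They report only what shows in the picture. A call takes as long as a camera call.
- finder.find_in(label, camera): "box" ([left, top, width, height] as shares, 0 to 1, of the picture: columns of its width, rows of its height, round what is visible of it).
- finder.trace(label, camera): "mask" (420x560 bool, what is visible of it) and "box" ([left, top, width, height] as shares, 0 to 1, of the picture: columns of its width, rows of its height, round what is visible of it).
- finder.pinpoint(label, camera): "at" ([column, row] as shares, 0 to 1, of the picture: columns of its width, rows of its height: a listed point, or the origin of a listed thing).
The state is a dict: "time": time; "joint_pos": joint angles; "qd": joint speeds; "joint_efforts": joint torques, N m; "tool_pos": TCP position; "tcp_rot": TCP orientation; "ft_force": force on the tool from outside, world axes, zero at the start; "wrist_torque": the same for the moment, N m; "finger_gap": finger opening in mm; "grip_force": force on a finger pad.
Only numpy, scipy, OpenCV 4.12 (cv2) and the standard library are available. Lean on these libraries where they do the work, as an engineer would, in place of code of your own. Each camera call takes 0.05 s, during which the arm holds its last target. There are 200 camera calls.

## Working session

There is one attempt and no reset: what is moved stays moved. The work goes in short steps, Python scripts to look and compute and a tool call to move; the robot and the scene stay as the last step left them, time stands still between calls to the robot, and variables do not carry over. Pictures are saved under pics/ and viewed, at most 10 in all, crops included, and the job is handed in when it is done.

Besides the shell and the picture viewer there is one more tool, called after "Emit:" by a JSON object that holds its "fn" and its "kwargs". send_rows: Moves the arm, as the interface text tells. Its arguments: {"type":"object","properties":{"steps":{"type":"array"},"fingers":{"type":"number"},"squeeze":{"type":"number"}},"required":["steps"]}

```bash
mkdir -p pics; cat > h.py <<'E'
import numpy as np, cv2
from bench import sense, snapshot, order, finder
from scipy.spatial.transform import Rotation as R
def ray(s,px):
    K=np.array(s["K"]);P=np.array(s["pose"]);k=s["k1"]
    d=np.array([(px[0]-K[0,2])/K[0,0],(px[1]-K[1,2])/K[1,1]]);u=d.copy()
    for _ in range(20): u=d/(1+k*(u@u))
    v=P[:3,:3]@np.array([u[0],-u[1],-1.0]);return P[:3,3],v/np.linalg.norm(v)
def proj(s,X):
    P=np.array(s["pose"]);K=np.array(s["K"]);c=P[:3,:3].T@(np.array(X,float)-P[:3,3])
    u=np.array([c[0],-c[1]])/-c[2];u=u*(1+s["k1"]*(u@u));return K[:2,:2]@u+K[:2,2]
def onz(s,px,z):
    o,v=ray(s,px);return o+v*(z-o[2])/v[2]
def tri(obs):
    A=np.zeros((3,3));b=np.zeros(3)
    for o,v in obs:
        M=np.eye(3)-np.outer(v,v);A+=M;b+=M@o
    X=np.linalg.solve(A,b);return X,[round(float(np.linalg.norm((np.eye(3)-np.outer(v,v))@(X-o))),1) for o,v in obs]
def pin(l,c):
    r=finder.pinpoint(l,c)
    return (np.array(r[0]["at"])*[560,420],round(r[0]["confidence"],2)) if r else (None,0)
def save(s,n): cv2.imwrite(f"pics/{n}.png",cv2.cvtColor(np.asarray(s["img"]),cv2.COLOR_RGB2BGR))
E
python3 - <<'E'
from h import *
np.set_printoptions(precision=1,suppress=True)
S={c:snapshot(c) for c in("scene","side","wrist")}
for c in S: save(S[c],c+"0"); print(c,np.array(S[c]["pose"])[:3,3],S[c]["k1"])
cv2.imwrite("pics/two.png",cv2.resize(np.vstack([cv2.imread("pics/scene0.png"),cv2.imread("pics/side0.png")]),None,fx=.71,fy=.71))
for l in "cassette handle spare rack disinfector lift catch_slot guard_hinge guard_grip toggle_tip solution prism_pot penlight occluder".split():
    obs=[];t=[]
    for c in S:
        p,q=pin(l,c)
        if p is not None:
            t.append((c,p.round(),q))
            if q>.4: obs.append(ray(S[c],p))
    print(l,t,tri(obs) if len(obs)>1 else '')
E
```

```text
scene [ 899.7 -616.6 1119.5] -0.1701893297906949
side [257.9 922.3 804.9] -0.042801943956985194
wrist [600.1  64.7 373.1] -0.025705429146649198
cassette [('scene', array([240., 296.]), 0.96), ('side', array([297., 183.]), 0.82)] (array([ 571.4, -252.6,   60.4]), [2.7, 2.7])
handle [('scene', array([227., 275.]), 0.72), ('side', array([236., 227.]), 0.61)] (array([ 599.8, -154.8,    1.6]), [108.6, 108.6])
spare [('scene', array([273., 256.]), 0.95), ('side', array([278., 208.]), 0.61), ('wrist', array([268., 304.]), 0.57)] (array([ 585.5, -127.7,   58.6]), [1.5, 2.6, 3.4])
rack [('scene', array([265., 292.]), 0.88), ('side', array([281., 211.]), 0.75)] (array([ 599.1, -192.9,   -1.8]), [2.4, 2.4])
disinfector [('scene', array([208., 264.]), 0.52), ('side', array([222., 308.]), 0.69), ('wrist', array([104., 210.]), 0.37)] (array([ 536.9,  -54.5, -150.6]), [177.4, 177.4])
lift [('scene', array([351., 131.]), 0.82), ('side', array([212., 288.]), 0.87), ('wrist', array([103., 211.]), 0.33)] (array([593.5, 265.3, 120.6]), [0.8, 0.8])
catch_slot [('scene', array([390., 150.]), 0.86), ('side
[... 461 characters left out ...]
, 0.25)] 
solution [('scene', array([295., 328.]), 0.6), ('side', array([248., 195.]), 0.78), ('wrist', array([362., 356.]), 0.66)] (array([ 708.9, -240.7,    5.5]), [1.1, 3.6, 4.2])
prism_pot [('scene', array([206., 266.]), 0.68), ('side', array([336., 219.]), 0.6), ('wrist', array([169., 331.]), 0.55)] (array([ 444.7, -207.3,    0.8]), [3.4, 2.3, 3.6])
penlight [('scene', array([304., 164.]), 0.42), ('side', array([294., 338.]), 0.93), ('wrist', array([193.,  63.]), 0.7)] (array([475.7, 174.9, -46. ]), [42.8, 28.6, 45.0])
occluder [('scene', array([227., 208.]), 0.98), ('side', array([347., 263.]), 0.71), ('wrist', array([104., 206.]), 0.66)] (array([384.2, -35.3,  -3.3]), [4.7, 3.1, 1.8])
```

View pics/two.png

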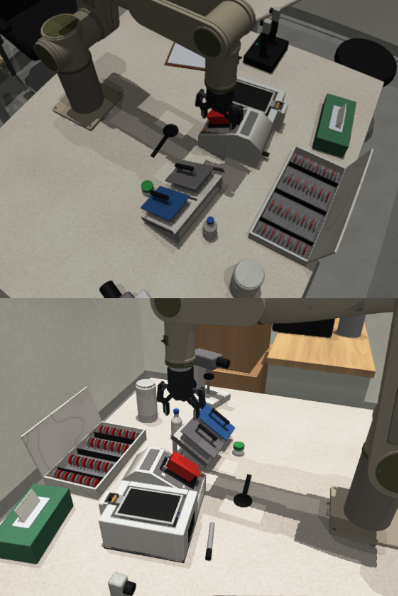

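View pics/wrist0.png

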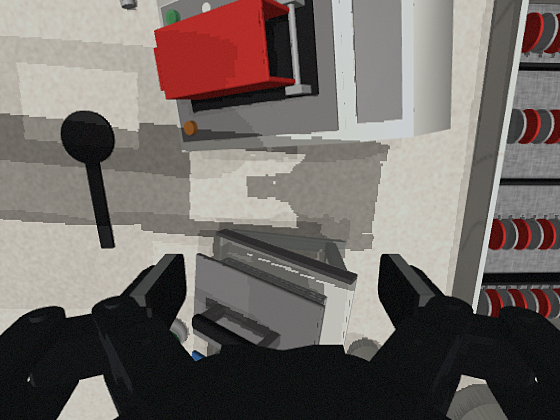

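The scene shows the blue cassette in the rack's near bay (scene ≈240,296 full-res) and the grey one beside it. The disinfector and red guard are on the robot's left. In the wrist view the guard lies at about (235,50), with image right along +x.

```bash
cat >> h.py <<'E'
def frame(y,zt):  # tool rotation: z=zt, y~y
    z=np.array(zt,float);z/=np.linalg.norm(z);y=np.array(y,float);y-=z*(y@z);y/=np.linalg.norm(y)
    return np.column_stack([np.cross(y,z),y,z])
def go(tcp,Rt,p0=None,R0=None):
    s=sense();p0=np.array(s["tool_pos"]) if p0 is None else p0
    R0=R.from_euler("xyz",s["tcp_rot"],degrees=True).as_matrix() if R0 is None else R0
    w=R.from_matrix(Rt@R0.T).as_rotvec()
    print("shift",((tcp-p0)/30).round(3),"turn",w.round(3),"rows>=",round(max(np.linalg.norm(tcp-p0)/62.5,np.degrees(np.linalg.norm(w))/10.7),1))
E
python3 - <<'E'
from h import *
s=sense();print(s["tcp_rot"],s["ft_force"],s["finger_gap"]);print(R.from_euler("xyz",s["tcp_rot"],degrees=True).as_matrix().round(2))
yw=np.radians(-6.5);c,si=np.cos(yw),np.sin(yw);a=np.radians(32)
zc=np.array([-np.sin(a)*c,-np.sin(a)*si,np.cos(a)]);yc=np.array([-si,c,0])
O=np.array([571.4,-252.6,60.4])
for sg in(1,-1): go(O+zc*(51+90),frame(sg*yc,-zc))
E
```

```text
[1.79999321e+02 4.53292787e-04 8.99996471e+01] [0.01965139 0.56109075 0.02199538] 85.32471116453316
[[ 0.  1.  0.]
 [ 1. -0. -0.]
 [-0.  0. -1.]]
shift [-3.428 -8.139 -1.711] turn [-0.455 -0.406  1.416] rows>= 8.3
shift [-3.428 -8.139 -1.711] turn [ 0.419 -0.469 -1.636] rows>= 9.4
```

Emit:
{"fn": "send_rows", "kwargs": {"steps": [[[-0.4,-0.9,0],[-0.05,-0.045,0.157]],[[-0.8,-1.8,0],[-0.1,-0.09,0.315]],[[-1.2,-2.7,0],[-0.15,-0.135,0.472]],[[-1.6,-3.6,0],[-0.2,-0.18,0.63]],[[-2.0,-4.6,0],[-0.25,-0.225,0.787]],[[-2.4,-5.6,-0.3],[-0.3,-0.27,0.944]],[[-2.8,-6.6,-0.7],[-0.355,-0.316,1.1]],[[-3.2,-7.5,-1.2],[-0.405,-0.36,1.26]],[[-3.43,-8.14,-1.71],[-0.455,-0.406,1.416]],[[-3.43,-8.14,-1.71],[-0.455,-0.406,1.416]]], "fingers": 0, "squeeze": 60}}

```text
time: 3.5
tool_pos: [496.1, -245.1, 179.0]
tcp_rot: [-179.9, 32.0, 173.6]
ft_force: [0.2, -0.1, -1.0]
finger_gap: 85.2
grip_force: 0.0
```

```bash
python3 - <<'E'
from h import *
np.set_printoptions(precision=1,suppress=True)
st=sense();print(st["tool_pos"],st["tcp_rot"],st["joint_pos"])
S={c:snapshot(c) for c in("wrist","scene","side")}
save(S["wrist"],"w1")
for l in("handle","cassette","spare"):
    obs=[]
    for c in S:
        p,q=pin(l,c)
        if p is not None:
            print(l,c,p,q)
            if q>.4: obs.append(ray(S[c],p))
    if len(obs)>1: print(tri(obs))
print(proj(S["wrist"],[534.5,-248.4,119.8]))
E
```

```text
[ 496.1 -245.1  179. ] [-179.9   32.   173.6] [ -44.1  -25.5  126.2   23.2   55.3 -136.9]
handle wrist [278.3 222.3] 0.86
handle scene [226.5 273. ] 0.6
handle side [307.7 168.3] 0.95
(array([ 539.1, -247. ,  119.2]), [6.4, 5.1, 3.1])
cassette wrist [283.1 200.2] 0.9
cassette scene [237.7 297.1] 0.72
cassette side [296.4 338.8] 0.65
(array([ 555.9, -155.2, -154.8]), [202.5, 58.5, 203.2])
spare wrist [419.3 196.6] 0.89
spare scene [272.7 256.2] 0.86
spare side [277.6 205.2] 0.68
(array([ 586.9, -130. ,   61.5]), [0.8, 0.8, 0.0])
[284.7 217.7]
```

View pics/w1.png

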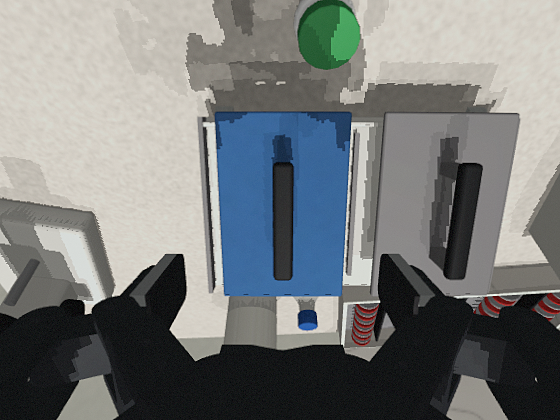

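The bar is centred at (283,222), parallel to the fingers and midway between them. I'll advance square to the slope.

Emit:
{"fn": "send_rows", "kwargs": {"steps": [[[0.5,-0.06,-0.7],[0,0,0]],[[1.0,-0.12,-1.4],[0,0,0]],[[1.4,-0.16,-2.05],[0,0,0]],[[1.66,-0.19,-2.49],[0,0,0]],[[1.66,-0.19,-2.49],[0,0,0]]]}}

```text
time: 4.72
tool_pos: [546.5, -249.0, 103.7]
tcp_rot: [179.9, 31.9, 173.5]
ft_force: [0.8, -0.5, 0.4]
finger_gap: 84.9
grip_force: 0.0
```

Emit:
{"fn": "send_rows", "kwargs": {"steps": [[[0,0,0],[0,0,0]],[[0,0,0],[0,0,0]],[[0,0,0],[0,0,0]],[[0,0,0],[0,0,0]],[[0,0,0],[0,0,0]],[[0,0,0],[0,0,0]],[[0,0,0],[0,0,0]]], "fingers": 1, "squeeze": 60}}

```text
time: 5.6
tool_pos: [547.0, -250.3, 105.9]
tcp_rot: [-180.0, 32.0, 173.5]
ft_force: [-6.3, -0.6, 5.5]
finger_gap: 12.7
grip_force: 59.0
```

Emit:
{"fn": "send_rows", "kwargs": {"steps": [[[-0.2,0.02,0.3],[0,0,0]],[[-0.5,0.06,0.8],[0,0,0]],[[-0.9,0.1,1.45],[0,0,0]],[[-1.3,0.15,2.1],[0,0,0]],[[-1.6,0.18,2.6],[0,0,0]],[[-1.6,0.18,3.2],[0,0,0]],[[-1.6,0.18,3.8],[0,0,0]],[[-1.6,0.18,4.3],[0,0,0]],[[-1.6,0.18,4.3],[0,0,0]]]}}

```text
time: 6.72
tool_pos: [499.8, -245.0, 236.4]
tcp_rot: [-179.9, 32.1, 173.5]
ft_force: [-1.0, -0.7, -4.7]
finger_gap: 12.9
grip_force: 59.6
```

```bash
python3 - <<'E'
from h import *
np.set_printoptions(precision=1,suppress=True)
S={c:snapshot(c) for c in("scene","side","wrist")}
save(S["wrist"],"w2");save(S["side"],"s2")
print(sense()["ft_force"],sense()["tool_pos"])
for l in("handle","lift","catch_slot","guard_hinge","guard_grip","penlight"):
    obs=[]
    for c in S:
        p,q=pin(l,c)
        if p is not None:
            print(l,c,p,q)
            if q>.4 : obs.append(ray(S[c],p))
    if len(obs)>1: print(tri(obs))
# deck mask corners
for c in("scene","side"):
    r=finder.trace("lift",c)
    if r:
        m=r[0]["mask"].astype(np.uint8);k=max(cv2.findContours(m,0,1)[0],key=cv2.contourArea)
        q=cv2.approxPolyDP(k,0.03*cv2.arcLength(k,True),True)[:,0]
        print(c,r[0]["confidence"],[onz(S[c],x,112)[:2].round(1).tolist() for x in q])
E
python3 -c "
import cv2,numpy as np
a=cv2.imread('pics/w2.png');b=cv2.imread('pics/s2.png')
cv2.imwrite('pics/c2.png',np.hstack([cv2.resize(a,None,fx=.7,fy=.7),cv2.resize(b,None,fx=.7,fy=.7)]))"
```

```text
[-0.2  0.6 -5.5] [ 498.6 -244.1  233.2]
handle scene [200.6 232.5] 0.57
handle side [330.9 128.3] 0.57
handle wrist [280.  279.1] 0.58
(array([ 487.8, -242.2,  247. ]), [2.8, 4.8, 4.5])
lift scene [353.  133.7] 0.61
lift side [212.7 290.2] 0.93
(array([596.8, 263.8, 113.8]), [3.5, 3.5])
catch_slot side [161.6 283.4] 0.79
guard_hinge scene [331.1 169.8] 0.55
guard_grip scene [306.  166.1] 0.83
guard_grip side [268.5 243.2] 0.76
(array([540.9, 100.9, 120.5]), [6.4, 6.4])
penlight scene [292.8 141.9] 0.7
penlight side [295.2 337.2] 0.89
(array([433. , 239.6,  12.2]), [1.2, 1.2])
scene 0.96 [[525.2, 198.5], [677.4, 208.7], [696.6, 274.1], [668.5, 326.8], [524.5, 311.0]]
side 0.8 [[690.8, 289.5], [662.3, 331.1], [521.4, 318.8], [523.9, 197.6], [678.7, 213.7]]
```

View pics/c2.png

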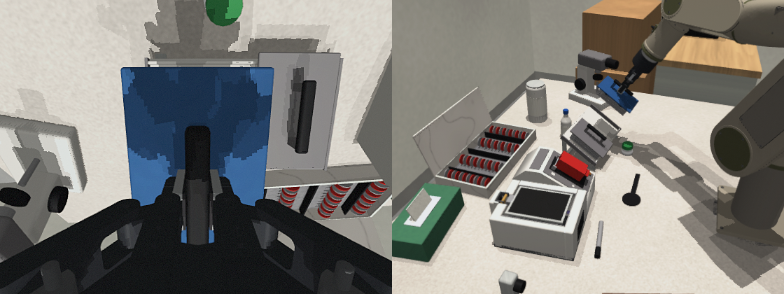

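The cassette hangs square in the grip, with the handle at the grasp point and the spare undisturbed. I'll plan the transfer over the lift.

```bash
python3 - <<'E'
from h import *
yw=np.radians(4.5)
go(np.array([596,263.5,265]),frame([-np.sin(yw),np.cos(yw),0],[0,0,-1]))
go(np.array([520,-130,265]),frame([0,1,0],[0,0,-1]))
E
```

```text
shift [ 3.236 16.932  1.023] turn [0.01  0.559 0.187] rows>= 8.3
shift [0.703 3.815 1.023] turn [0.032 0.558 0.111] rows>= 3.1
```

Emit:
{"fn": "send_rows", "kwargs": {"steps": [[[0.1,0.3,0.4],[0,0.06,0.02]],[[0.3,1.1,0.9],[0,0.16,0.04]],[[0.6,2.3,1.3],[0.01,0.28,0.07]],[[0.9,3.8,1.3],[0.01,0.4,0.1]],[[1.3,5.4,1.3],[0.01,0.5,0.13]],[[1.7,7.0,1.3],[0.01,0.56,0.15]],[[2.0,8.7,1.3],[0.01,0.56,0.17]],[[2.3,10.4,1.3],[0.01,0.56,0.187]],[[2.6,12.0,1.3],[0.01,0.56,0.187]],[[2.8,13.5,1.2],[0.01,0.56,0.187]]]}}

```text
time: 9.12
tool_pos: [583.6, 162.7, 270.6]
tcp_rot: [180.0, 0.0, -175.5]
ft_force: [0.6, 0.4, -4.3]
finger_gap: 12.7
grip_force: 59.4
```

Emit:
{"fn": "send_rows", "kwargs": {"steps": [[[0.2,1.4,0],[0,0,0]],[[0.36,2.6,-0.2],[0,0,0]],[[0.44,3.2,-0.3],[0,0,0]],[[0.44,3.43,-0.4],[0,0,0]],[[0.44,3.43,-0.4],[0,0,0]],[[0.44,3.43,-0.4],[0,0,0]]]}}

```text
time: 9.88
tool_pos: [596.4, 262.3, 258.6]
tcp_rot: [-180.0, -0.0, -175.6]
ft_force: [0.1, 0.3, -4.2]
finger_gap: 12.9
grip_force: 59.4
```

```bash
python3 - <<'E'
from h import *
np.set_printoptions(precision=1,suppress=True)
S={c:snapshot(c) for c in("scene","side","wrist")}
st=sense();print(st["ft_force"],st["tool_pos"],st["tcp_rot"],st["joint_pos"])
for l in("handle","cassette","lift","catch_slot","guard_hinge","guard_grip"):
    obs=[]
    for c in S:
        p,q=pin(l,c)
        if p is not None:
            print(l,c,p,q)
            if q>.4 : obs.append(ray(S[c],p))
    if len(obs)>1: print(tri(obs))
a=S["wrist"]["img"];b=S["side"]["img"]
im=np.hstack([cv2.resize(a,None,fx=.75,fy=.75),cv2.resize(b[150:350,80:300],None,fx=1.6,fy=1.575)])
cv2.imwrite("pics/c3.png",im[:,:,::-1])
cv2.imwrite("pics/w3.png",a[:,:,::-1])
E
```

```text
[-0.7  0.1 -3.4] [596.4 262.6 258.7] [ 180.    -0.  -175.6] [ 19.3  15.   74.    0.   91.1 -75.2]
handle scene [361.1  86.7] 0.81
handle side [204.3 222.5] 0.77
handle wrist [280.7 279.5] 0.95
(array([599. , 264.3, 276.9]), [4.3, 2.3, 3.4])
cassette scene [351.9 110.6] 0.87
cassette side [208.7 249.9] 0.81
cassette wrist [282.6 226.4] 0.79
(array([595.3, 257.9, 207.1]), [5.7, 2.4, 4.6])
lift scene [351.4 131.7] 0.87
lift side [211.8 292.1] 0.81
(array([593.1, 268.8, 114.4]), [0.4, 0.4])
catch_slot scene [389.  147.5] 0.64
catch_slot side [161.4 283. ] 0.95
(array([700. , 272.2, 109.9]), [0.5, 0.5])
guard_hinge scene [329.3 170.2] 0.63
guard_hinge side [235.  226.2] 0.75
guard_hinge wrist [ 97.1 199.1] 0.76
(array([609. , 103.6, 145.9]), [2.0, 5.2, 5.4])
guard_grip scene [305.  162.8] 0.57
guard_grip side [270.7 242.5] 0.59
guard_grip wrist [100.1 107.2] 0.65
(array([534.4, 105.3, 126. ]), [7.5, 6.4, 1.5])
```

View pics/c3.png

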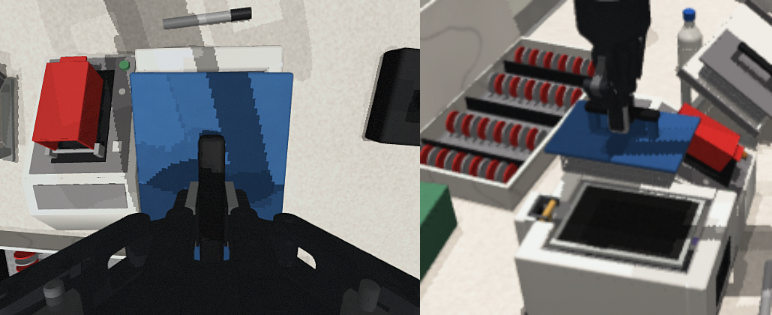

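The cassette hangs level over the well. The rim's front edge runs from (137,50) to (283,46) in the left view. I'll check yaw and centre from the deck outline.

```bash
python3 - <<'E'
from h import *
np.set_printoptions(precision=1,suppress=True)
S={c:snapshot(c) for c in("scene","side","wrist")}
for x in [(182.7,66.7),(377,61)]: print(onz(S["wrist"],x,110))
for c in("scene","side"):
    for l in("lift","disinfector"):
        r=finder.trace(l,c)
        if not r: continue
        m=r[0]["mask"].astype(np.uint8);k=max(cv2.findContours(m,0,1)[0],key=cv2.contourArea)[:,0]
        if l=="lift":
            w=np.array([onz(S[c],x,112)[:2] for x in k],np.float32)
            print(c,r[0]["confidence"],cv2.minAreaRect(cv2.convexHull(w)))
        # long straight edges
    g=cv2.cvtColor(S[c]["img"],cv2.COLOR_RGB2GRAY);L=cv2.createLineSegmentDetector().detect(g)[0][:,0]
    for a in L:
        A=onz(S[c],a[:2],111);B=onz(S[c],a[2:],111);M=(A+B)/2;d=B-A;n=np.linalg.norm(d)
        if n>50 and 480<M[0]<720 and 170<M[1]<360:
            an=(np.degrees(np.arctan2(d[1],d[0]))+45)%90-45
            if abs(an)<12: print(c,M[:2],round(n),round(an,1),"x" if abs(d[0])>abs(d[1]) else "y")
E
```

```text
[494.8 170.8 110. ]
[477.8 333.6 110. ]
scene 0.95 ((608.0899658203125, 260.5000305175781), (178.85031127929688, 118.27776336669922), 5.472929000854492)
scene [644.4 214.7] 64 6.7 x
scene [560.5 191.8] 82 7.1 x
scene [583.  310.8] 116 5.9 x
scene [525.7 259.1] 100 5.6 y
scene [514.6 205.3] 60 3.5 y
scene [572.6 210.6] 77 5.4 x
scene [705.2 325.4] 52 8.5 y
scene [671.2 268. ] 93 5.7 y
scene [570.5 320.6] 122 6.1 x
scene [681. 245.] 62 5.0 y
scene [564.3 201. ] 73 4.9 x
scene [492.6 200.6] 55 5.9 y
scene [515.4 344.4] 57 4.5 x
scene [587.2 342.4] 73 3.9 x
side 0.92 ((604.00634765625, 266.7441101074219), (176.25701904296875, 124.25067901611328), 5.830495357513428)
side [596.9 310.2] 149 5.7 x
side [523.1 276.9] 58 5.3 y
side [506.3 282.1] 73 4.8 y
side [567.3 202.3] 66 9.9 x
side [590.3 328.5] 174 5.6 x
side [488.8 202.1] 59 6.0 y
side [642.8 210.9] 89 3.4 x
side [513.7 208. ] 62 3.0 y
side [592.3 318.5] 155 5.6 x
side [646.9 195.1] 139 5.2 x
side [588.8 348.1] 221 5.6 x
side [672.6 264.9] 97 5.6 y
side [700.1 171.5] 64 6.4 x
side [681.6 244.1] 63 4.8 y
```

Yaw is 5.6° and the centre about (597,263.5). Lowering.

Emit:
{"fn": "send_rows", "kwargs": {"steps": [[[0,0.03,-0.4],[0,0,0.01]],[[0.02,0.03,-1.0],[0,0,0.02]],[[0.02,0.03,-1.7],[0,0,0.02]],[[0.02,0.03,-2.3],[0,0,0.02]],[[0.02,0.03,-2.7],[0,0,0.02]],[[0.02,0.03,-2.8],[0,0,0.02]],[[0.02,0.03,-2.8],[0,0,0.02]]]}}

```text
time: 12.15
tool_pos: [596.9, 264.4, 174.6]
tcp_rot: [180.0, -0.0, -174.4]
ft_force: [1.5, 0.4, -4.6]
finger_gap: 12.9
grip_force: 59.4
```

Emit:
{"fn": "send_rows", "kwargs": {"steps": [[[0,0,-0.1],[0,0,0]],[[0,0,-0.2],[0,0,0]],[[0,0,-0.3],[0,0,0]],[[0,0,-0.4],[0,0,0]],[[0,0,-0.5],[0,0,0]],[[0,0,-0.5],[0,0,0]]]}}

```text
time: 12.9
tool_pos: [596.7, 264.2, 159.5]
tcp_rot: [-180.0, -0.0, -174.4]
ft_force: [-2.8, -1.5, 0.7]
finger_gap: 12.7
grip_force: 60.0
```

```bash
python3 - <<'E'
from h import *
np.set_printoptions(precision=1,suppress=True)
S={c:snapshot(c) for c in("scene","side","wrist")}
st=sense();print(st["ft_force"],st["wrist_torque"],st["tool_pos"],st["tcp_rot"])
b=S["side"]["img"][200:330,120:300];a=S["scene"]["img"][60:210,280:430]
im=np.hstack([cv2.resize(b,(540,390),interpolation=2),cv2.resize(a,(390,390),interpolation=2)])
cv2.imwrite("pics/c4.png",cv2.resize(im,None,fx=.85,fy=.85)[:,:,::-1])
E
```

```text
[-2.3 -2.2  1.5] [-0.2  0.3  0. ] [596.8 264.3 159.7] [-180.    -0.  -174.4]
```

View pics/c4.png

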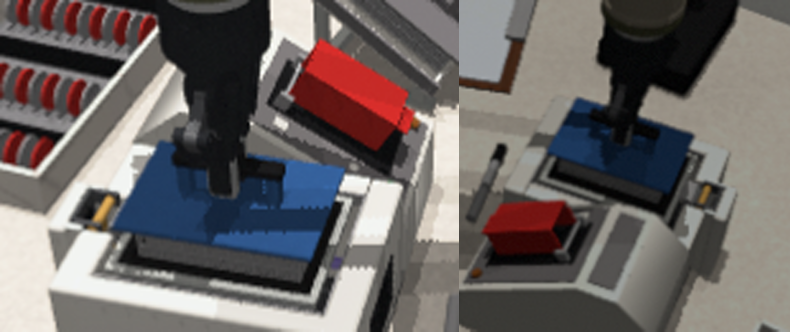

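Contact with the deck, and the cassette looks centred in the mouth. Pressing down in stages.

Emit:
{"fn": "send_rows", "kwargs": {"steps": [[[0,0,-0.1],[0,0,0]],[[0,0,-0.2],[0,0,0]],[[0,0,-0.3],[0,0,0]],[[0,0,-0.4],[0,0,0]],[[0,0,-0.5],[0,0,0]],[[0,0,-0.6],[0,0,0]],[[0,0,-0.7],[0,0,0]],[[0,0,-0.8],[0,0,0]]]}}

```text
time: 14.05
tool_pos: [597.0, 264.4, 136.1]
tcp_rot: [180.0, 0.0, -174.4]
ft_force: [-3.7, -2.4, 9.1]
finger_gap: 12.7
grip_force: 60.9
```

Emit:
{"fn": "send_rows", "kwargs": {"steps": [[[0,0,-0.07],[0,0,0]],[[0,0,-0.14],[0,0,0]],[[0,0,-0.14],[0,0,0]]]}}

```text
time: 14.42
tool_pos: [597.0, 264.4, 131.8]
tcp_rot: [180.0, 0.0, -174.4]
ft_force: [-2.6, -2.7, 5.6]
finger_gap: 12.9
grip_force: 60.8
```

Emit:
{"fn": "send_rows", "kwargs": {"steps": [[[0,0,-0.07],[0,0,0]],[[0,0,-0.14],[0,0,0]],[[0,0,-0.14],[0,0,0]]]}}

```text
time: 14.8
tool_pos: [597.0, 264.4, 127.8]
tcp_rot: [180.0, 0.0, -174.4]
ft_force: [-2.7, -2.3, 7.4]
finger_gap: 12.7
grip_force: 61.0
```

Emit:
{"fn": "send_rows", "kwargs": {"steps": [[[0,0,-0.07],[0,0,0]],[[0,0,-0.14],[0,0,0]],[[0,0,-0.14],[0,0,0]]]}}

```text
time: 15.18
tool_pos: [597.1, 264.4, 123.3]
tcp_rot: [180.0, 0.0, -174.4]
ft_force: [-2.7, -0.7, 6.0]
finger_gap: 12.8
grip_force: 60.8
```

Emit:
{"fn": "send_rows", "kwargs": {"steps": [[[0,0,-0.07],[0,0,0]],[[0,0,-0.14],[0,0,0]],[[0,0,-0.14],[0,0,0]]]}}

```text
time: 15.55
tool_pos: [597.0, 264.4, 119.0]
tcp_rot: [180.0, 0.0, -174.4]
ft_force: [-2.4, -1.3, 5.5]
finger_gap: 12.8
grip_force: 60.7
```

Emit:
{"fn": "send_rows", "kwargs": {"steps": [[[0,0,-0.07],[0,0,0]],[[0,0,-0.1],[0,0,0]],[[0,0,-0.1],[0,0,0]]]}}

```text
time: 15.92
tool_pos: [597.1, 264.4, 116.3]
tcp_rot: [180.0, 0.0, -174.4]
ft_force: [-3.4, -1.7, 6.1]
finger_gap: 13.0
grip_force: 60.9
```

Emit:
{"fn": "send_rows", "kwargs": {"steps": [[[0,0,-0.07],[0,0,0]],[[0,0,-0.07],[0,0,0]]]}}

```text
time: 16.18
tool_pos: [597.1, 264.4, 114.2]
tcp_rot: [180.0, 0.0, -174.4]
ft_force: [-3.1, -1.6, 7.9]
finger_gap: 13.0
grip_force: 60.9
```

Emit:
{"fn": "send_rows", "kwargs": {"steps": [[[0,0,-0.07],[0,0,0]],[[0,0,-0.07],[0,0,0]]]}}

```text
time: 16.42
tool_pos: [597.1, 264.4, 112.8]
tcp_rot: [180.0, 0.0, -174.4]
ft_force: [-4.7, -2.7, 11.7]
finger_gap: 12.7
grip_force: 61.4
```

Emit:
{"fn": "send_rows", "kwargs": {"steps": [[[0,0,-0.05],[0,0,0]],[[0,0,-0.05],[0,0,0]]]}}

```text
time: 16.68
tool_pos: [597.1, 264.5, 112.7]
tcp_rot: [180.0, 0.0, -174.4]
ft_force: [-11.9, -5.9, 20.5]
finger_gap: 13.1
grip_force: 62.5
```

Felt the stop: about 25 N, some 51 mm down. Holding.

Emit:
{"fn": "send_rows", "kwargs": {"steps": [[[0,0,-0.02],[0,0,0]],[[0,0,-0.02],[0,0,0]],[[0,0,-0.02],[0,0,0]],[[0,0,-0.02],[0,0,0]],[[0,0,-0.02],[0,0,0]],[[0,0,-0.02],[0,0,0]],[[0,0,-0.02],[0,0,0]],[[0,0,-0.02],[0,0,0]],[[0,0,-0.02],[0,0,0]],[[0,0,-0.02],[0,0,0]]]}}

```text
time: 17.92
tool_pos: [597.1, 264.5, 112.7]
tcp_rot: [180.0, 0.0, -174.4]
ft_force: [-13.5, -5.3, 24.0]
finger_gap: 13.0
grip_force: 63.0
```

Emit:
{"fn": "send_rows", "kwargs": {"steps": [[[0,0,0],[0,0,0]],[[0,0,0],[0,0,0]],[[0,0,0],[0,0,0]],[[0,0,0.05],[0,0,0]],[[0,0,0.1],[0,0,0]],[[0,0,0.15],[0,0,0]],[[0,0,0.15],[0,0,0]]]}}

```text
time: 18.8
tool_pos: [597.1, 264.4, 114.8]
tcp_rot: [180.0, 0.0, -174.4]
ft_force: [-3.6, -2.9, 7.4]
finger_gap: 12.6
grip_force: 61.0
```

Emit:
{"fn": "send_rows", "kwargs": {"steps": [[[0,0,0.04],[0,0,0]],[[0,0,0.08],[0,0,0]],[[0,0,0.08],[0,0,0]]]}}

```text
time: 19.18
tool_pos: [597.1, 264.4, 116.8]
tcp_rot: [180.0, 0.0, -174.4]
ft_force: [-2.4, -1.0, 7.3]
finger_gap: 12.7
grip_force: 60.8
```

Emit:
{"fn": "send_rows", "kwargs": {"steps": [[[0,0,0.04],[0,0,0]],[[0,0,0.06],[0,0,0]],[[0,0,0.06],[0,0,0]]]}}

```text
time: 19.55
tool_pos: [596.6, 264.3, 117.3]
tcp_rot: [180.0, -0.1, -174.4]
ft_force: [1.2, 0.3, -1.9]
finger_gap: 13.0
grip_force: 59.7
```

```bash
python3 - <<'E'
from h import *
S={c:snapshot(c) for c in("scene","side")}
b=S["side"]["img"][200:330,120:300];a=S["scene"]["img"][60:210,280:430]
im=np.hstack([cv2.resize(b,(540,390),interpolation=2),cv2.resize(a,(390,390),interpolation=2)])
cv2.imwrite("pics/c5.png",cv2.resize(im,None,fx=.85,fy=.85)[:,:,::-1])
E
```

```text
(no output)
```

View pics/c5.png

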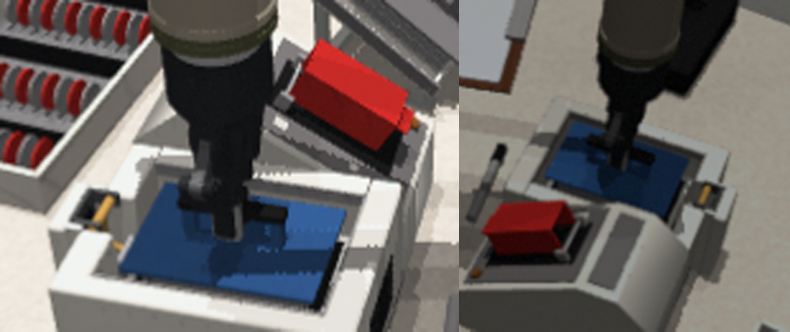

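The force fell from +7 to −2 N within half a millimetre of rise, so the catch holds. I'll release and rise.

Emit:
{"fn": "send_rows", "kwargs": {"steps": [[[0,0,0],[0,0,0]],[[0,0,0],[0,0,0]],[[0,0,0],[0,0,0]],[[0,0,0],[0,0,0]]], "fingers": 0.4}}

```text
time: 20.15
tool_pos: [596.8, 264.3, 118.0]
tcp_rot: [180.0, -0.0, -174.4]
ft_force: [0.3, 0.3, 0.3]
finger_gap: 51.4
grip_force: 0.0
```

Emit:
{"fn": "send_rows", "kwargs": {"steps": [[[0,0,0.4],[0,0,0]],[[0,0,1.2],[0,0,0]],[[0,0,2.5],[0,0,0]],[[0,-0.6,4.0],[0,0,0]],[[-0.4,-1.6,5.2],[0,-0.1,0]],[[-1.0,-2.8,5.6],[0,-0.2,0]],[[-1.6,-3.8,5.6],[0,-0.3,0]],[[-2.2,-4.6,5.6],[0,-0.4,0]],[[-2.6,-5.1,5.6],[0,-0.5,0]],[[-2.6,-5.1,5.6],[0,-0.5,0]]], "fingers": 0.1}}

```text
time: 21.4
tool_pos: [516.5, 110.5, 285.2]
tcp_rot: [-176.9, 28.5, -173.6]
ft_force: [0.6, -0.2, 1.2]
finger_gap: 77.0
grip_force: 0.0
```

```bash
python3 - <<'E'
from h import *
np.set_printoptions(precision=1,suppress=True)
S={c:snapshot(c) for c in("scene","side","wrist")}
st=sense();print(st["ft_force"],st["tool_pos"],st["tcp_rot"],st["joint_pos"])
for l in("cassette","guard_hinge","guard_grip","lift"):
    obs=[]
    for c in S:
        p,q=pin(l,c)
        if p is not None:
            print(l,c,p,q)
            if q>.4 : obs.append(ray(S[c],p))
    if len(obs)>1: print(tri(obs))
save(S["wrist"],"w6")
E
```

```text
[ 0.8 -0.2  0.8] [519.6 111.7 287.9] [-177.    28.6 -173.6] [  9.8 -32.4 118.3  -5.1  65.9 -84.9]
cassette scene [349.2 146.8] 0.79
cassette wrist [416.2 157.8] 0.76
(array([597.4, 261.8,  66. ]), [2.3, 2.3])
guard_hinge scene [331.2 169.4] 0.85
guard_hinge side [235.2 226. ] 0.73
guard_hinge wrist [282.4 197.5] 0.6
(array([609.8, 106.8, 148.6]), [4.5, 5.7, 5.9])
guard_grip scene [302.3 165. ] 0.75
guard_grip side [269.3 245. ] 0.63
guard_grip wrist [281.7 120.3] 0.61
(array([535.6, 102.9, 119.9]), [1.6, 3.7, 2.9])
```

View pics/w6.png

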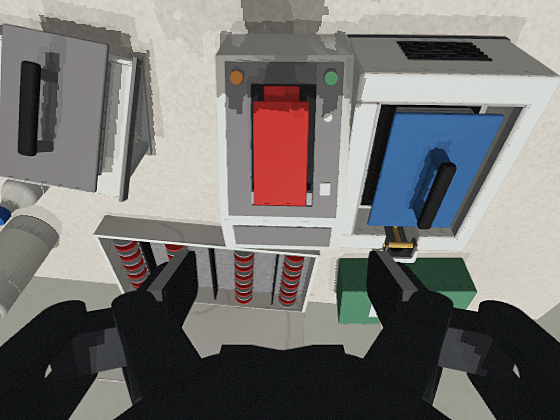

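The cassette sits down in the well, its origin at z≈66. The guard's top face spans about (253,101)–(308,205) in the wrist view. I'll fit the hinge position from these.

```bash
cat >> h.py <<'E'
YW=np.radians(5.6)
yv=np.array([-np.sin(YW),np.cos(YW),0]);u=np.array([np.cos(YW)*np.cos(np.pi/6),np.sin(YW)*np.cos(np.pi/6),.5]);n=np.cross(u,yv)
E
python3 - <<'E'
from h import *
from scipy.optimize import least_squares
np.set_printoptions(precision=1,suppress=True)
S={c:snapshot(c) for c in("scene","side","wrist")}
O=[]
for c in S:
    for l,d in(("guard_hinge",0*u),("guard_grip",-74*u+16*n)):
        p,q=pin(l,c)
        if p is not None and q>.4:O.append((c,l,p,d,1))
for p,v in(((253,101),-23),((308,101),23)): O.append(("wrist","corner",p,-88*u+36*n+v*yv,1))
f=lambda h:np.concatenate([proj(S[c],h+d)-p for c,l,p,d,w in O])
r=least_squares(f,[609,105,149],loss="soft_l1",f_scale=2);h=r.x
print(h,h-74*u+16*n)
for o,e in zip(O,f(h).reshape(-1,2)): print(o[0],o[1],o[2],e)
for v in(-23,23): print(proj(S["wrist"],h+36*n+v*yv))
g=h-74*u+16*n
go(g-19*n+80*n,frame(yv,-n)); go(g-19*n,frame(yv,-n))
E
```

```text
[606.4 109.9 145.4] [534.7 102.9 122.2]
scene guard_hinge [329.  169.7] [ 0.3 -2.4]
scene guard_grip [302.8 165.5] [-1.1 -1.7]
side guard_hinge [236.4 228.9] [-1.4  1.8]
side guard_grip [268.8 243. ] [-0.8  0.9]
wrist guard_hinge [281.1 197.9] [-0.5 -0.5]
wrist guard_grip [280.1 118.4] [0.5 0.8]
wrist corner (253, 101) [-1.6 -0.4]
wrist corner (308, 101) [-0.1  0.1]
[252.3 205.4]
[304.8 206.6]
shift [-0.5 -0.4 -3.7] turn [ 0. -0.  0.] rows>= 1.8
shift [ 0.8 -0.3 -6. ] turn [ 0. -0.  0.] rows>= 2.9
```

```bash
cat >> h.py <<'E'
H=np.array([606.4,109.9,145.4]); OFF=-74*u+24*n
def gp(th,tl): # tcp pose with guard at th, tool turned tl from square to panel
    Rt=R.from_rotvec(yv*tl).as_matrix()@frame(yv,-n)
    return H+R.from_rotvec(yv*th).apply(OFF)+19*Rt[:,2],Rt
E
python3 - <<'E'
from h import *
p,r=gp(0,0)
go(p+75*n,r);go(p,r)
for i in range(1,11): go(*gp(1.95*i/10,.6*i/10),p0=p,R0=r)
E
```

```text
shift [-0.53  -0.386 -3.609] turn [ 0.049 -0.022  0.012] rows>= 1.8
shift [ 0.714 -0.264 -5.774] turn [ 0.049 -0.022  0.012] rows>= 2.8
shift [-0.09  -0.009  0.484] turn [-0.006  0.06  -0.   ] rows>= 0.3
shift [-0.083 -0.008  0.971] turn [-0.012  0.119  0.   ] rows>= 0.6
shift [0.02  0.002 1.443] turn [-0.018  0.179  0.   ] rows>= 1.0
shift [0.213 0.021 1.88 ] turn [-0.023  0.239 -0.   ] rows>= 1.3
shift [0.487 0.048 2.267] turn [-0.029  0.299  0.   ] rows>= 1.6
shift [0.832 0.082 2.588] turn [-0.035  0.358 -0.   ] rows>= 1.9
shift [1.232 0.121 2.831] turn [-0.041  0.418 -0.   ] rows>= 2.2
shift [1.671 0.164 2.986] turn [-0.047  0.478  0.   ] rows>= 2.6
shift [2.132 0.209 3.048] turn [-0.053  0.537 -0.   ] rows>= 2.9
shift [2.595 0.254 3.014] turn [-0.059  0.597  0.   ] rows>= 3.2
```

Emit:
{"fn": "send_rows", "kwargs": {"steps": [[[-0.3,-0.25,-1.6],[0.049,-0.022,0.012]],[[-0.53,-0.38,-3.2],[0.049,-0.022,0.012]],[[-0.4,-0.36,-3.9],[0.049,-0.022,0.012]],[[0.0,-0.33,-4.6],[0.049,-0.022,0.012]],[[0.4,-0.29,-5.2],[0.049,-0.022,0.012]],[[0.71,-0.26,-5.77],[0.049,-0.022,0.012]],[[0.71,-0.26,-5.77],[0.049,-0.022,0.012]]], "fingers": 0.25}}

```text
time: 23.48
tool_pos: [539.0, 103.4, 110.8]
tcp_rot: [-180.0, 29.8, -174.4]
ft_force: [-0.0, 0.4, 0.6]
finger_gap: 63.7
grip_force: 0.0
```

Emit:
{"fn": "send_rows", "kwargs": {"steps": [[[0,0,0],[0,0,0]],[[0,0,0],[0,0,0]],[[0,0,0],[0,0,0]],[[0,0,0],[0,0,0]]], "fingers": 1, "squeeze": 20}}

```text
time: 23.98
tool_pos: [539.5, 104.9, 113.6]
tcp_rot: [179.9, 30.0, -174.4]
ft_force: [-5.2, 7.6, 0.6]
finger_gap: 46.2
grip_force: 20.0
```

Pinched at 46 mm. I'll swing it open along the arc.

Emit:
{"fn": "send_rows", "kwargs": {"steps": [[[-0.09,0.03,0.48],[-0.006,0.06,0]],[[-0.08,0.03,0.97],[-0.012,0.12,0]],[[0.02,0.04,1.44],[-0.018,0.18,0]],[[0.21,0.06,1.88],[-0.023,0.24,0]],[[0.49,0.09,2.27],[-0.029,0.3,0]],[[0.83,0.12,2.59],[-0.035,0.36,0]],[[0.83,0.12,2.59],[-0.035,0.36,0]]]}}

```text
time: 24.85
tool_pos: [565.7, 107.6, 192.3]
tcp_rot: [180.0, 9.3, -174.4]
ft_force: [-3.3, 2.1, 5.2]
finger_gap: 45.4
grip_force: 29.6
```

Emit:
{"fn": "send_rows", "kwargs": {"steps": [[[0.4,0.04,0.24],[-0.006,0.06,0]],[[0.84,0.08,0.4],[-0.012,0.12,0]],[[1.3,0.13,0.46],[-0.018,0.18,0]],[[1.76,0.17,0.43],[-0.024,0.24,0]],[[1.76,0.17,0.43],[-0.024,0.24,0]]]}}

```text
time: 25.48
tool_pos: [618.5, 112.9, 204.1]
tcp_rot: [180.0, -4.5, -174.4]
ft_force: [-1.3, 2.5, 0.0]
finger_gap: 45.8
grip_force: 29.5
```

Emit:
{"fn": "send_rows", "kwargs": {"steps": [[[0,0,0],[0,0,0]],[[0,0,0],[0,0,0]],[[0,0,0],[0,0,0]]], "fingers": 0.2}}

```text
time: 25.85
tool_pos: [617.5, 112.1, 203.9]
tcp_rot: [-180.0, -4.5, -174.4]
ft_force: [0.7, 0.1, -0.3]
finger_gap: 68.6
grip_force: 0.0
```

Emit:
{"fn": "send_rows", "kwargs": {"steps": [[[0,0,0.8],[0,0,0]],[[0,0,1.8],[0,0,0]],[[-0.5,0,2.8],[0.02,-0.15,0]],[[-1.5,-0.1,3.2],[0.03,-0.3,0]],[[-2.7,-0.2,3.2],[0.04,-0.4,0]],[[-3.8,-0.3,3.2],[0.05,-0.5,0]],[[-3.8,-0.3,3.2],[0.06,-0.6,0]],[[-3.8,-0.3,3.2],[0.06,-0.6,0]]], "fingers": 1}}

```text
time: 26.85
tool_pos: [502.1, 103.1, 298.6]
tcp_rot: [180.0, 30.0, -174.4]
ft_force: [0.1, -1.2, 0.3]
finger_gap: -0.2
grip_force: 0.0
```

```bash
python3 - <<'E'
from h import *
np.set_printoptions(precision=1,suppress=True)
S={c:snapshot(c) for c in("scene","side","wrist")}
st=sense();print(st["ft_force"],st["tool_pos"],st["tcp_rot"])
for l in("toggle_tip","guard_grip","guard_hinge","cassette"):
    obs=[]
    for c in S:
        p,q=pin(l,c)
        if p is not None:
            print(l,c,p,q)
            if q>.4 : obs.append(ray(S[c],p))
    if len(obs)>1: print(tri(obs))
piv=H-47*u-4*n
t0=piv+28*(-np.sin(.4)*u+np.cos(.4)*n);t1=piv+28*(np.sin(.4)*u+np.cos(.4)*n)
print(t0,t1,proj(S["wrist"],t0),proj(S["side"],t0))
save(S["wrist"],"w7")
E
```

```text
[-0.5  0.2 -0.2] [504.2 103.2 300.5] [ 180.    30.  -174.4]
toggle_tip scene [306.9 162.9] 0.49
toggle_tip side [264.7 238.1] 0.47
toggle_tip wrist [278.8 141.5] 0.68
(array([546.3, 102.7, 135. ]), [2.8, 4.0, 1.8])
guard_grip scene [334.8 145.1] 0.59
guard_grip side [236.1 202.7] 0.72
guard_grip wrist [282.3 247.6] 0.71
(array([604.6, 114.1, 219.1]), [7.4, 5.1, 3.2])
guard_hinge scene [349.8 145.5] 0.71
guard_hinge side [237.1 226.4] 0.63
guard_hinge wrist [278.6 195.9] 0.85
(array([606.5, 131.8, 174.6]), [41.2, 13.8, 30.5])
cassette scene [349.4 147.4] 0.58
cassette side [213.9 303.4] 0.65
cassette wrist [405.2 153.1] 0.62
(array([596.3, 258.3,  69.3]), [3.9, 3.0, 4.9])
[545.7 103.9 135.3] [564.4 105.8 146.2] [279.3 139.5] [262.9 238.3]
```

View pics/w7.png

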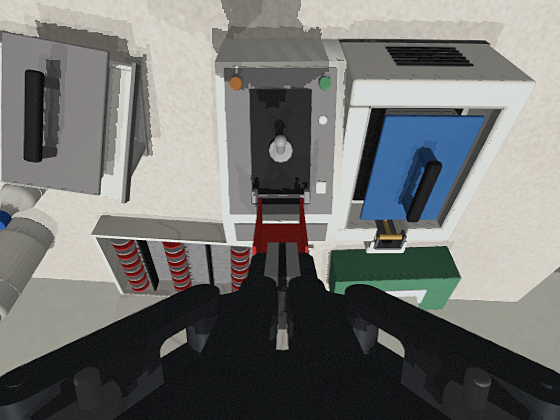

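The open guard stands back at the upper end. The bare toggle is at (280,145), matching the model. Planning the push.

```bash
python3 - <<'E'
from h import *
Rt=frame(yv,-n)
for uu,nn in((-88,70),(-88,15),(-60,15),(-54,15)): go(H+uu*u+nn*n,Rt)
E
```

```text
shift [-0.266 -0.139 -4.576] turn [-0.001 -0.     0.   ] rows>= 2.2
shift [ 0.646 -0.049 -6.163] turn [-0.001 -0.     0.   ] rows>= 3.0
shift [ 1.45   0.03  -5.697] turn [-0.001 -0.     0.   ] rows>= 2.8
shift [ 1.623  0.047 -5.597] turn [-0.001 -0.     0.   ] rows>= 2.8
```

Emit:
{"fn": "send_rows", "kwargs": {"steps": [[[-0.2,-0.1,-1.6],[0,0,0]],[[-0.27,-0.14,-3.2],[0,0,0]],[[-0.27,-0.14,-4.58],[0,0,0]],[[0.1,-0.1,-5.2],[0,0,0]],[[0.4,-0.07,-5.75],[0,0,0]],[[0.65,-0.05,-6.16],[0,0,0]],[[0.65,-0.05,-6.16],[0,0,0]]]}}

```text
time: 28.48
tool_pos: [522.5, 101.6, 113.2]
tcp_rot: [179.9, 29.9, -174.4]
ft_force: [-0.2, -0.3, -0.3]
finger_gap: -0.1
grip_force: 0.0
```

Emit:
{"fn": "send_rows", "kwargs": {"steps": [[[0.14,0.014,0.08],[0,0,0]],[[0.28,0.027,0.16],[0,0,0]],[[0.42,0.04,0.24],[0,0,0]],[[0.56,0.055,0.32],[0,0,0]],[[0.7,0.07,0.4],[0,0,0]],[[0.8,0.08,0.46],[0,0,0]],[[0.8,0.08,0.46],[0,0,0]]]}}

```text
time: 29.35
tool_pos: [547.8, 104.2, 128.9]
tcp_rot: [179.9, 30.1, -174.4]
ft_force: [0.2, -0.5, -0.0]
finger_gap: 0.0
grip_force: 0.1
```

Emit:
{"fn": "send_rows", "kwargs": {"steps": [[[0.06,0.006,0.035],[0,0,0]],[[0.12,0.012,0.07],[0,0,0]],[[0.12,0.012,0.07],[0,0,0]]]}}

```text
time: 29.72
tool_pos: [551.0, 104.5, 130.6]
tcp_rot: [180.0, 30.0, -174.4]
ft_force: [-0.9, 0.3, 0.0]
finger_gap: -0.0
grip_force: 0.4
```

Emit:
{"fn": "send_rows", "kwargs": {"steps": [[[0.06,0.006,0.035],[0,0,0]],[[0.09,0.009,0.05],[0,0,0]],[[0.09,0.009,0.05],[0,0,0]]]}}

```text
time: 30.1
tool_pos: [553.4, 104.7, 131.8]
tcp_rot: [179.9, 30.0, -174.4]
ft_force: [-0.5, -0.2, -1.2]
finger_gap: 0.2
grip_force: 0.8
```

Emit:
{"fn": "send_rows", "kwargs": {"steps": [[[0.06,0.006,0.035],[0,0,0]],[[0.09,0.009,0.05],[0,0,0]],[[0.09,0.009,0.05],[0,0,0]]]}}

```text
time: 30.48
tool_pos: [554.5, 104.9, 131.8]
tcp_rot: [179.9, 29.7, -174.4]
ft_force: [-11.1, -1.0, 1.9]
finger_gap: -0.6
grip_force: 5.5
```

```bash
python3 - <<'E'
from h import *
np.set_printoptions(precision=1,suppress=True)
S={c:snapshot(c) for c in("scene","side","wrist")}
print(sense()["ft_force"])
for c in S:print(c,pin("toggle_tip",c),pin("guard_grip",c))
piv=H-47*u-4*n
for s in(-1,1):
    t=piv+28*(s*np.sin(.4)*u+np.cos(.4)*n);print(s,[proj(S[c],t) for c in S])
E
```

```text
[-12.4  -0.9   2.6]
scene (array([314.7, 163.6]), 0.43) (array([332.9, 144.5]), 0.86)
side (array([255.2, 233.5]), 0.47) (array([240. , 202.8]), 0.91)
wrist (None, 0) (None, 0)
-1 [array([305.9, 161.8]), array([262.9, 238.3]), array([283.7, 253.9])]
1 [array([313.2, 161.5]), array([254.2, 233. ]), array([283.7, 296.8])]
```

The toggle is hard against its on stop: 12 N, and the tip pixels match "on". I'll back off and regrip the guard.

Emit:
{"fn": "send_rows", "kwargs": {"steps": [[[-0.4,-0.04,-0.23],[0,0,0]],[[-0.75,-0.07,-0.4],[0,0,0]],[[-1.3,-0.1,0.6],[0,0,0]],[[-1.8,-0.1,1.8],[0,0,0]],[[-2.1,-0.1,3.2],[0,0,0]],[[-2.0,-0.1,4.6],[0,0,0]],[[-1.6,-0.1,5.6],[0,0,0]],[[-1.6,-0.1,5.6],[0,0,0]]], "fingers": 0.2}}

```text
time: 31.92
tool_pos: [509.7, 102.1, 305.7]
tcp_rot: [179.9, 30.4, -174.4]
ft_force: [-0.4, 0.9, -0.1]
finger_gap: 68.3
grip_force: 0.0
```

```bash
python3 - <<'E'
from h import *
np.set_printoptions(precision=1,suppress=True)
S={c:snapshot(c) for c in("scene","side","wrist")}
np.set_printoptions(precision=3)
print(sense()["tool_pos"])
for c in S:print(c,pin("toggle_tip",c),pin("guard_grip",c))
piv=H-47*u-4*n
for s in(-1,1):
    t=piv+28*(s*np.sin(.4)*u+np.cos(.4)*n);print(s,[proj(S[c],t).round(1) for c in S])
for th in(1.8,1.95,2.1):print(th,[proj(S[c],H+R.from_rotvec(yv*th).apply(-74*u+16*n)).round(1) for c in S])
p,r=gp(1.95,.6);p=np.array([617.5,112.1,203.9]); go(p+[0,0,65],r);go(p,r)
save(S["wrist"],"w8")
E
```

```text
[507.523 101.98  300.131]
scene (array([311.808, 164.22 ]), 0.55) (array([333.088, 144.606]), 0.59)
side (array([255.416, 233.184]), 0.43) (array([237.496, 201.39 ]), 0.73)
wrist (array([392.112, 234.318]), 0.71) (array([284.816, 244.104]), 0.82)
-1 [array([305.9, 161.8]), array([262.9, 238.3]), array([281. , 135.4])]
1 [array([313.2, 161.5]), array([254.2, 233. ]), array([281., 159.])]
1.8 [array([329.1, 145.9]), array([236.4, 201.5]), array([281. , 245.4])]
1.95 [array([333.7, 147.5]), array([231.1, 200.8]), array([281.1, 253.4])]
2.1 [array([338.2, 149.5]), array([225.9, 200.8]), array([281.1, 259.3])]
shift [ 3.654  0.336 -1.059] turn [-0.059  0.596  0.   ] rows>= 3.2
shift [ 3.654  0.336 -3.225] turn [-0.059  0.596  0.   ] rows>= 3.2
```

Emit:
{"fn": "send_rows", "kwargs": {"steps": [[[0.4,0.04,0.6],[-0.01,0.1,0]],[[1.0,0.1,0.8],[-0.02,0.22,0]],[[1.9,0.18,0.6],[-0.035,0.36,0]],[[2.8,0.26,0],[-0.05,0.5,0]],[[3.5,0.32,-0.6],[-0.059,0.596,0]],[[3.65,0.34,-1.4],[-0.059,0.596,0]],[[3.65,0.34,-2.2],[-0.059,0.596,0]],[[3.65,0.34,-2.9],[-0.059,0.596,0]],[[3.65,0.34,-3.22],[-0.059,0.596,0]],[[3.65,0.34,-3.22],[-0.059,0.596,0]]]}}

```text
time: 33.62
tool_pos: [617.3, 112.2, 204.6]
tcp_rot: [180.0, -4.4, -174.4]
ft_force: [-0.2, 0.5, -0.1]
finger_gap: 68.7
grip_force: 0.0
```

Emit:
{"fn": "send_rows", "kwargs": {"steps": [[[0,0,0],[0,0,0]],[[0,0,0],[0,0,0]],[[0,0,0],[0,0,0]],[[0,0,0],[0,0,0]]], "fingers": 1, "squeeze": 20}}

```text
time: 34.12
tool_pos: [618.5, 112.7, 206.7]
tcp_rot: [180.0, -4.2, -174.4]
ft_force: [-0.2, 2.5, 6.2]
finger_gap: 45.9
grip_force: 23.7
```

Emit:
{"fn": "send_rows", "kwargs": {"steps": [[[-0.46,-0.05,0.03],[0.006,-0.06,0]],[[-0.92,-0.09,-0.03],[0.012,-0.12,0]],[[-1.36,-0.13,-0.18],[0.018,-0.18,0]],[[-1.76,-0.17,-0.43],[0.024,-0.24,0]],[[-2.11,-0.21,-0.75],[0.029,-0.3,0]],[[-2.38,-0.23,-1.13],[0.035,-0.36,0]],[[-2.57,-0.25,-1.57],[0.041,-0.42,0]],[[-2.57,-0.25,-1.57],[0.041,-0.42,0]]]}}

```text
time: 35.12
tool_pos: [539.6, 105.0, 157.0]
tcp_rot: [180.0, 19.9, -174.4]
ft_force: [3.5, 3.5, -5.1]
finger_gap: 45.6
grip_force: 23.5
```

Emit:
{"fn": "send_rows", "kwargs": {"steps": [[[-0.1,-0.01,-0.47],[0.006,-0.06,0]],[[-0.11,-0.01,-0.96],[0.012,-0.12,0]],[[-0.06,0,-1.25],[0.016,-0.16,0]],[[-0.02,0,-1.4],[0.018,-0.18,0]],[[-0.02,0,-1.4],[0.018,-0.18,0]]]}}

```text
time: 35.75
tool_pos: [539.6, 105.0, 115.6]
tcp_rot: [179.9, 30.2, -174.4]
ft_force: [-2.3, 3.7, -1.0]
finger_gap: 45.4
grip_force: 25.5
```

```bash
python3 - <<'E'
from h import *
np.set_printoptions(precision=1,suppress=True)
S={c:snapshot(c) for c in("scene","side")}
for c in S:print(c,pin("guard_grip",c))
for th in(0,.1,.2):print(th,[proj(S[c],H+R.from_rotvec(yv*th).apply(-74*u+16*n)).round(1) for c in S])
E
```

```text
scene (array([299.7, 160.6]), 0.73)
side (array([270.7, 244.9]), 0.67)
0 [array([301.6, 163.8]), array([268. , 243.9])]
0.1 [array([301. , 161.6]), array([268.9, 241.3])]
0.2 [array([300.6, 159.6]), array([269.4, 238.6])]
```

Emit:
{"fn": "send_rows", "kwargs": {"steps": [[[0.02,0,-0.07],[0,0,0]],[[0.04,0,-0.12],[0,0,0]],[[0.04,0,-0.12],[0,0,0]]]}}

```text
time: 36.33
tool_pos: [540.8, 105.2, 113.8]
tcp_rot: [180.0, 30.1, -174.4]
ft_force: [-33.8, 1.1, 27.5]
finger_gap: 45.4
grip_force: 31.1
```

Emit:
{"fn": "send_rows", "kwargs": {"steps": [[[0.02,0,-0.05],[0,0,0]],[[0.03,0,-0.09],[0,0,0]],[[0.03,0,-0.09],[0,0,0]]]}}

```text
time: 36.7
tool_pos: [542.5, 105.3, 112.5]
tcp_rot: [179.9, 30.2, -174.4]
ft_force: [-38.9, 1.4, 34.8]
finger_gap: 45.5
grip_force: 34.0
```

The guard is firmly shut. I'll release and back away square to the panel.

Emit:
{"fn": "send_rows", "kwargs": {"steps": [[[-0.06,0,0.18],[0,0,0]],[[-0.06,0,0.18],[0,0,0]],[[-0.06,0,0.18],[0,0,0]],[[-0.06,0,0.18],[0,0,0]]], "fingers": 0.2}}

```text
time: 37.2
tool_pos: [540.1, 104.5, 114.4]
tcp_rot: [180.0, 30.2, -174.4]
ft_force: [-0.0, -0.5, -0.4]
finger_gap: 68.1
grip_force: 0.0
```

Emit:
{"fn": "send_rows", "kwargs": {"steps": [[[-0.3,-0.03,0.5],[0,0,0]],[[-0.8,-0.08,1.4],[0,0,0]],[[-1.4,-0.14,2.4],[0,0,0]],[[-1.5,-0.15,4.0],[0,0,0]],[[-1.5,-0.15,5.5],[0,0,0]],[[-1.5,-0.15,5.5],[0,0,0]]]}}

```text
time: 37.95
tool_pos: [497.3, 100.4, 285.7]
tcp_rot: [180.0, 30.7, -174.4]
ft_force: [1.1, -0.6, 0.1]
finger_gap: 68.2
grip_force: 0.0
```

```bash
python3 - <<'E'
from h import *
np.set_printoptions(precision=1,suppress=True)
S={c:snapshot(c) for c in("scene","side","wrist")}
for c in S:print(c,pin("guard_grip",c),pin("cassette",c))
for th in(0,.1,.2):print(th,[proj(S[c],H+R.from_rotvec(yv*th).apply(-74*u+16*n)).round(1) for c in S])
a=S["wrist"]["img"];b=S["side"]["img"][150:350,120:320]
cv2.imwrite("pics/c9.png",np.hstack([cv2.resize(a,(480,360)),cv2.resize(b,(320,360))])[:,:,::-1])
E
```

```text
scene (array([302.1, 163.2]), 0.72) (None, 0)
side (array([270.6, 243.6]), 0.79) (array([213.8, 302.9]), 0.85)
wrist (array([282.4, 139.1]), 0.87) (array([410. , 168.7]), 0.56)
0 [array([301.6, 163.8]), array([268. , 243.9]), array([281.7, 141.2])]
0.1 [array([301. , 161.6]), array([268.9, 241.3]), array([281.7, 144. ])]
0.2 [array([300.6, 159.6]), array([269.4, 238.6]), array([281.7, 147.8])]
```

View pics/c9.png

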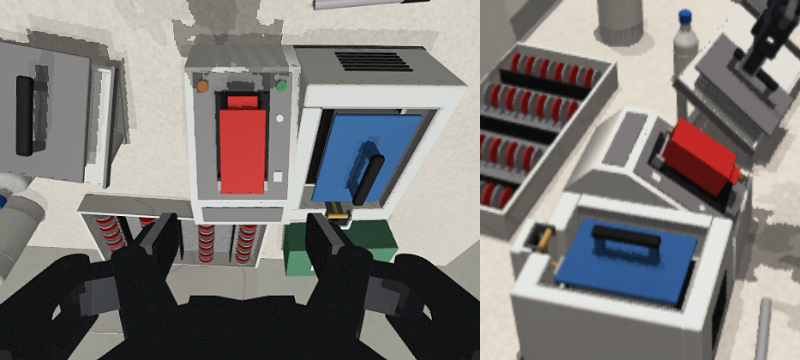

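The guard is shut on the panel, with the red box at (243,150). The cassette sits low and level in the well, and the spare and bystanders are untouched. Handing in.

```bash
python3 -c "
from h import *
print(order.hand_in())"
```

```text
the job is handed in; nothing more can be done
None
```

The job is handed in: the blue cassette is latched down in the disinfector's well, the lamp toggle is on and the guard is shut, in about 38 s of robot time. One caveat is that closing the guard briefly reached about 52 N at the wrist, through the finger pads rather than the gripper's body.

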